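# Shut the tipped-out bins of the tilt-bin unit

## Robot

A 6-joint arm with a two-finger parallel gripper is mounted at the origin on the work surface. World frame = base frame: x ahead of the robot, y to its left, z up, the work surface at z = 0. Lengths are in m, angles in rad, forces in N, time in s.
With the tool pointing down it reaches from about 0.35 to 0.975 m from the base axis. Payload 7.1 kg.
Tool frame: the origin (TCP) lies midway between the tips of the shut fingers; the grasp point (between the pads) lies 19 mm behind it; z points along the fingers, y is the line along which they close (so a half turn about z gives the same grasp; the last joint's range is limited). The gripper opens to 88 mm and grips with 3 to 60 N. Pads are 20 mm wide; open, the fingers measure 115 mm over their backs; the gripper's body (75 mm by 178 mm) begins 61 mm behind the grasp point.
Start: joints at [1.326, 0.423, 1.63, -0, 1.089, -0.019], TCP at [0.14, 0.609, 0.223] pointing down, gripper open.
Joint ranges: [-3, 3], [-0.9, 2.11], [0.09, 2.58], [-1.31, 4.45], [0.11, 2.69], [-2.54, 2.54]. Speed limits (rad/s): [2.39, 2.39, 3.01, 3.14, 3.14, 3.14].

## Interface

Orientations are given as a unit quaternion [w, x, y, z].
In Python, from station import move_pose, movel, movej, command_gripper, wait, inverse_kinematics, read_camera, camera_info, MotionError, job_done, get_time, get_joint_pos, get_qvel, get_effort, get_tcp_pos, get_ee_rot, get_ft_force, get_ft_torque, get_grip_width, get_finger_force gives the robot as it stands. Calls block until the motion is done:
- move_pose(position, orientation): joint-space move of the TCP to a pose.
- movel(position, frame=None, v=0.15, until_force=None): straight line of the TCP; frame=None keeps the orientation; v is the mean speed in m/s. With until_force (N) it stops when the force on the tool has changed by that much, and returns True; else False.
- movej(angles): joint-space move.
- command_gripper(opening): opening from 0.0 (shut) to 1.0 (fully open); the grip force is fixed at half the most; returns when the fingers have stopped.
- wait(seconds).
- inverse_kinematics(position, orientation): joint angles nearest the present ones, or None.
- read_camera(name): name is "scene" or "top" or "wrist"; returns the picture (420x560x3 uint8, red, green, blue); there is no depth.
- camera_info(name): a dict with "intrinsics" (3x3 intrinsics, pixels), "T" (4x4, takes a point from camera to world coordinates); the wrist camera has in their place "tool_from_camera" (4x4, takes a point from camera to tool coordinates, whose origin is the TCP and whose axes are the flange's). Camera axes: x right, y up, looking along -z (the intrinsics and any distortion apply to the point x, -y, -z); pixel columns grow to the right and rows downward; lengths in m; the calibration is good to about 2 mm. A picture is of the moment at which its call begins: read the wrist's pose just before it. camera_info takes no time and is no camera call.
A pose or a line that the arm cannot do raises MotionError and nothing moves.
- job_done(): hands the job in; it is judged then, once.
Readings, each from a call of its own:
- get_time(): time.
- get_joint_pos(): joint angles.
- get_qvel(): joint speeds.
- get_effort(): joint torques, N m.
- get_tcp_pos(): TCP position.
- get_ee_rot(): TCP orientation.
- get_ft_force(): force on the tool from outside, world axes, zero at the start.
- get_ft_torque(): the same for the moment, N m.
- get_grip_width(): opening from 0.0 (shut) to 1.0 (fully open).
- get_finger_force(): force on a finger pad.
Only numpy, scipy, OpenCV 4.12 (cv2) and the standard library are available. Lean on these libraries where they do the work, as an engineer would, in place of code of your own. Each camera call takes 0.05 s, during which the arm holds its last target. There are 200 camera calls.

## Task

Three of the four clear bins in the tilt-bin unit on the work table have been left tipped out: with the fingers, gently push each one back up from outside until it stands fully shut, without slamming it. Only push: do not take hold of a bin or reach into it, leave the shut bin shut, and leave the other things on the table standing where they are, lifting nothing.

Things in the scene. Friction and masses are not known exactly. Their poses are not given: they have to be found in the camera images.
- unit: tilt-bin unit: grey housing screwed to the table, 100 mm deep (x), 308 wide (y), 126.5 high over its 4 mm roof, with four clear bins in a row, centres at y = -114, -38, 38, 114 mm. Origin: centre of its underside; its -x points out of the bin fronts, z up. Bins pivot about a line along y at x = -22, z = 28 mm. A shut bin's front face is at x = -52, from z = 28 to 120 mm.
- bin_red (a joint): tilt of the bin holding small red thread spools (in any of the four places), rad: 0 = upright, shut on its stop; grows as its top tips out, to a stop at 0.50. Starts at 0.38 to 0.50. 70 mm wide, 80 deep, about 0.25 kg loaded. Balances near 0.3: tipped farther it stays out; pushed back past that it swings shut by its own weight. Under 1 N on the lip, along its arc, moves it.
- bin_red_lip (a point): middle of the front edge of that bin's lip, a 4 mm thick flange standing 7 mm out along the top of its 70 mm wide front; moves with the bin. In the unit's frame: x = -59, z = 118 mm when shut; about x = -98, z = 89 mm when tipped to 0.50. It swings up as it goes in; the plastic is slick (friction about 0.35).
- stock_red: the inside of that bin: the small red thread spools lying in it and the inner face of its front; not to be touched. Turns with the bin; origin on the bin's pivot line, mid-width.
- bin_eyes (a joint): tilt of the bin holding black doll eyes (in any of the four places), rad: 0 = upright, shut on its stop; grows as its top tips out, to a stop at 0.50. Starts at 0.38 to 0.50. 70 mm wide, 80 deep, about 0.25 kg loaded. Balances near 0.3: tipped farther it stays out; pushed back past that it swings shut by its own weight. Under 1 N on the lip, along its arc, moves it.
- bin_eyes_lip (a point): middle of the front edge of that bin's lip, a 4 mm thick flange standing 7 mm out along the top of its 70 mm wide front; moves with the bin. In the unit's frame: x = -59, z = 118 mm when shut; about x = -98, z = 89 mm when tipped to 0.50. It swings up as it goes in; the plastic is slick (friction about 0.35).
- stock_eyes: the inside of that bin: the black doll eyes lying in it and the inner face of its front; not to be touched. Turns with the bin; origin on the bin's pivot line, mid-width.
- bin_bells (a joint): tilt of the bin holding brass bells (in any of the four places), rad: 0 = upright, shut on its stop; grows as its top tips out, to a stop at 0.50. Starts at 0.38 to 0.50. 70 mm wide, 80 deep, about 0.25 kg loaded. Balances near 0.3: tipped farther it stays out; pushed back past that it swings shut by its own weight. Under 1 N on the lip, along its arc, moves it.
- bin_bells_lip (a point): middle of the front edge of that bin's lip, a 4 mm thick flange standing 7 mm out along the top of its 70 mm wide front; moves with the bin. In the unit's frame: x = -59, z = 118 mm when shut; about x = -98, z = 89 mm when tipped to 0.50. It swings up as it goes in; the plastic is slick (friction about 0.35).
- stock_bells: the inside of that bin: the brass bells lying in it and the inner face of its front; not to be touched. Turns with the bin; origin on the bin's pivot line, mid-width.
- bin_blue (a joint): tilt of the bin holding small blue thread spools (in any of the four places), rad: 0 = upright, shut on its stop; grows as its top tips out, to a stop at 0.50. Starts shut. Same kind of bin as the tipped ones.
- bin_blue_lip (a point): middle of the front edge of that bin's lip, a 4 mm thick flange standing 7 mm out along the top of its 70 mm wide front; moves with the bin. In the unit's frame: x = -59, z = 118 mm when shut; about x = -98, z = 89 mm when tipped to 0.50. It swings up as it goes in; the plastic is slick (friction about 0.35).
- spool_yellow: wooden spool of yellow thread, 34 mm across, 58 mm tall, standing in front of the unit; origin: centre of its underside
- spool_green: wooden spool of green thread, 34 mm across, 58 mm tall, standing in front of the unit; origin: centre of its underside
- tape: round orange tape measure, 54 mm across, 19 mm high, lying in front of the unit; origin: centre of its underside
- bowl: blue ceramic bead bowl, 110 mm across, 48 mm high, standing on the table, left of the unit; origin: centre of its underside
- shears: tailor's shears lying flat, 220 mm long, 85 mm wide over the black handles, 12 mm high, on the table, left of the unit; origin: near the middle, on the table; blades to its +x
- doll: turned wooden doll with a blue body and dark head, 58 mm across, 117 mm tall, standing left of the unit; origin: centre of its underside
- cone: red thread cone, 56 mm across, 135 mm tall, standing behind the unit; origin: centre of its underside
- carton: small closed cardboard box with a blank label, 104 x 134 x 86 mm high, standing behind the unit; origin: centre of its underside

How it is judged:
At the end, for the whole second after the job is handed in: All four bins stand shut, each within 0.04 rad of upright (about 4 mm at the lip) and at rest, and none of the eight loose things on the table is more than 25 mm from where it stood (value of joint each of bin_red, bin_eyes, bin_bells, bin_blue below 0.04 rad and velocity of joint bin_red between -0.05 and 0.05 rad/s and velocity of joint bin_eyes between -0.05 and 0.05 rad/s and velocity of joint bin_bells between -0.05 and 0.05 rad/s and distance of each of spool_yellow, spool_green, tape, bowl, shears, doll, cone, carton from where it was at the start of the episode below 0.025 m); the robot touches nothing.
It fails at once if a bin is slammed (turns shut faster than 4 rad/s) (velocity of joint any of bin_red, bin_eyes, bin_bells below -4 rad/s).
It fails at once if the fingers take hold of a bin or reach into it (touch what lies in it or the inner face of its front with more than 1 N) (contact force between the fingers and stock_red above 1 N or contact force between the fingers and stock_eyes above 1 N or contact force between the fingers and stock_bells above 1 N).
It fails at once if a bin that was shut is pulled open (more than 0.15 rad) (value of joint bin_blue above 0.15 rad).
It fails at once if one of the other things is lifted, carried or pushed more than 25 mm from its place (distance of any of spool_yellow, spool_green, tape, bowl, shears, doll, cone, carton from where it was at the start of the episode above 0.025 m).
It fails at once if one of the other standing things is knocked over (angle between any of spool_yellow, spool_green, tape, bowl, shears, doll, cone, carton's own z axis and vertical above 0.6 rad).
It also fails if it takes over 51 s, if anything falls off the work surface, if the arm or the gripper's body presses on something with over 40 N, if the wrist force passes 120 N, or if a joint passes its speed limit or range.

## Working session

There is one attempt and no reset: what is moved stays moved. The work goes in short steps, each a Python script; the robot and the scene stay as the last script left them, time stands still between calls to the robot, and variables do not carry over. Pictures are saved under pics/ and viewed, at most 10 in all, crops included, and the job is handed in when it is done.

```bash
mkdir -p pics; python3 - <<'E'
from station import *
import cv2,numpy as np
for n in("scene","top"):
    cv2.imwrite(f"pics/{n}0.png",read_camera(n)[:,:,::-1]); i=camera_info(n); print(n,np.round(i["intrinsics"],2).tolist(),np.round(i["T"],4).tolist(),[k for k in i])
i=camera_info("wrist");print({k:np.round(v,4).tolist() if hasattr(v,'shape') else v for k,v in i.items()})
print(get_ee_rot(),get_time())
E
```

```text
scene [[458.58, 0.0, 276.03], [0.0, 458.58, 209.81], [0.0, 0.0, 1.0]] [[-0.5106, -0.4783, 0.7145, 1.2515], [0.8596, -0.3052, 0.4099, 0.3411], [0.022, 0.8234, 0.567, 0.6559], [0.0, 0.0, 0.0, 1.0]] ['intrinsics', 'T']
top [[537.36, 0.0, 282.55], [0.0, 537.36, 197.81], [0.0, 0.0, 1.0]] [[-0.0223, 0.9857, -0.167, 0.3686], [-0.9998, -0.0218, 0.0048, -0.0265], [0.0011, 0.167, 0.986, 1.1993], [0.0, 0.0, 0.0, 1.0]] ['intrinsics', 'T']
{'intrinsics': [[313.071, 0.0, 280.7062], [0.0, 313.071, 205.2719], [0.0, 0.0, 1.0]], 'tool_from_camera': [[0.0004, 0.9643, 0.265, 0.0733], [1.0, -0.0002, -0.0008, 0.0004], [-0.0008, 0.265, -0.9643, -0.1622], [0.0, 0.0, 0.0, 1.0]]}
[-1.01725358e-04  1.12651393e-01  9.93634332e-01 -6.83766363e-04] 0.1
```

View pics/scene0.png

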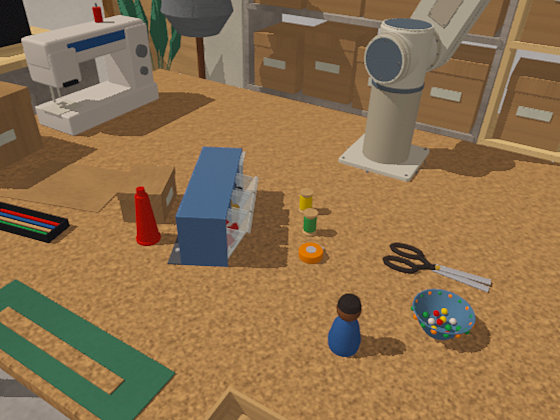

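View pics/top0.png

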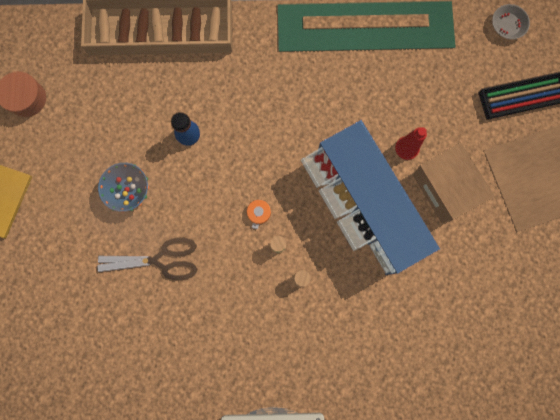

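The views show the blue-roofed unit, with its roof corners near (362,123), (437,243), (398,271) and (322,150) in the top view. Its fronts face lower left. Going down the row the bins are red, bells and eyes, all tipped, then the shut one near (385,258). Next I'll fit the roof at z = 0.1265.

```bash
cat > h.py <<'E'
from station import *
import cv2,numpy as np
def ray(n,px,z):
    i=camera_info(n);K,T=i["intrinsics"],i["T"]
    px=np.atleast_2d(np.asarray(px,float)); d=np.c_[(px-K[[0,1],[2,2]])/[K[0,0],K[1,1]],np.ones(len(px))]
    d=(d*[1,-1,-1])@T[:3,:3].T; o=T[:3,3]
    return o+d*((z-o[2])/d[:,2])[:,None]
E
python3 - <<'E'
from h import *
im=cv2.imread("pics/top0.png"); h=cv2.cvtColor(im,cv2.COLOR_BGR2HSV)
m=cv2.inRange(h,(100,80,60),(125,255,255)); m[:, :300]=0; m[:100]=0;m[300:]=0;m[:,450:]=0
m=cv2.morphologyEx(m,cv2.MORPH_OPEN,np.ones((5,5)))
c=max(cv2.findContours(m,0,2)[0],key=cv2.contourArea)
w=ray("top",c[:,0,:],.1265)[:,:2].astype(np.float32)
r=cv2.minAreaRect(w*1000); b=cv2.boxPoints(r);print(r,b.tolist(),cv2.contourArea(w*1000))
E
```

```text
((552.1931762695312, -225.7784881591797), (304.3772277832031, 99.21318054199219), 28.13386344909668) [[394.5947265625, -253.79498291015625], [441.3770751953125, -341.28594970703125], [709.7916259765625, -197.76199340820312], [663.00927734375, -110.27102661132812]] 28901.069393975893
```

```bash
cat >> h.py <<'E'
from scipy.spatial.transform import Rotation as Ro
C=np.array([.5522,-.2258]);a=np.radians(28.13);uy=np.array([np.cos(a),np.sin(a)]);ux=np.array([uy[1],-uy[0]])
def W(x,y,z): return np.r_[C+ux*x+uy*y,z]
def quat(s=1):
    R=np.c_[np.r_[-s*ux,0],np.r_[s*uy,0],[0,0,-1]]; return np.roll(Ro.from_matrix(R).as_quat(),1)
def lip(t): return -.022-.037*np.cos(t)-.090*np.sin(t), .028+.090*np.cos(t)-.037*np.sin(t)
def push(y,q,half=.010):
    move_pose(W(-.135,y,.20),q)
    movel(W(-.130,y,.076),v=.15)
    for t in(.5,.4,.3,.2,.1,.03,-.06):
        x,z=lip(max(t,0)); x+= -half+(.008 if t<0 else 0)
        hit=movel(W(x,y,z-.014),v=.05,until_force=5)
        f=get_ft_force(); p=get_tcp_pos()-np.r_[C,0]
        print(round(get_time(),2),t,hit,np.round([f[:2]@ux,f[:2]@uy,f[2]],2),"x",round(p[:2]@ux,4),"z",round(p[2],4),flush=True)
        if hit: break
def back(y):
    p=get_tcp_pos(); movel(W(-.135,y,p[2]),v=.1); movel(W(-.135,y,.20),v=.25)
E
python3 - <<'E'
from h import *
for s in(1,-1):
    print(s,[None if (j:=inverse_kinematics(W(x,y,.09),quat(s))) is None else np.round(j,2).tolist() for y in(.114,-.038) for x in(-.13,-.06)])
E
```

```text
1 [[-0.12, 0.56, 1.78, -0.0, 0.81, -0.61], [-0.21, 0.6, 1.68, -0.0, 0.86, -0.7], [-0.3, 0.42, 2.04, -0.0, 0.68, -0.79], [-0.39, 0.48, 1.93, -0.0, 0.73, -0.88]]
-1 [[-0.12, 0.56, 1.78, -0.0, 0.81, 2.53], [-0.21, 0.6, 1.68, -0.0, 0.86, 2.44], [-0.3, 0.42, 2.04, -0.0, 0.68, 2.35], [-0.39, 0.48, 1.93, -0.0, 0.73, 2.26]]
```

```bash
python3 - <<'E'
from h import *
command_gripper(0); push(.114,quat())
cv2.imwrite("pics/s1.png",cv2.resize(read_camera("scene")[100:300,130:400,::-1],None,fx=2.9,fy=2.9,interpolation=2)); print(get_time())
E
```

```text
5.83 0.5 False [ 0.17 -0.   -0.76] x -0.1074 z 0.0752
6.17 0.4 False [-0.3  -0.04 -0.41] x -0.1007 z 0.083
6.52 0.3 False [-0.07 -0.48 -0.44] x -0.0935 z 0.0894
6.86 0.2 False [ 0.28 -0.05  0.2 ] x -0.0857 z 0.0951
7.2 0.1 False [ 0.43 -0.77 -0.3 ] x -0.0774 z 0.1001
7.48 0.03 False [ 0.42  0.59 -0.21] x -0.0713 z 0.103
7.69 -0.06 True [-2.6   0.83  2.09] x -0.0689 z 0.1026
7.7417
```

View pics/s1.png

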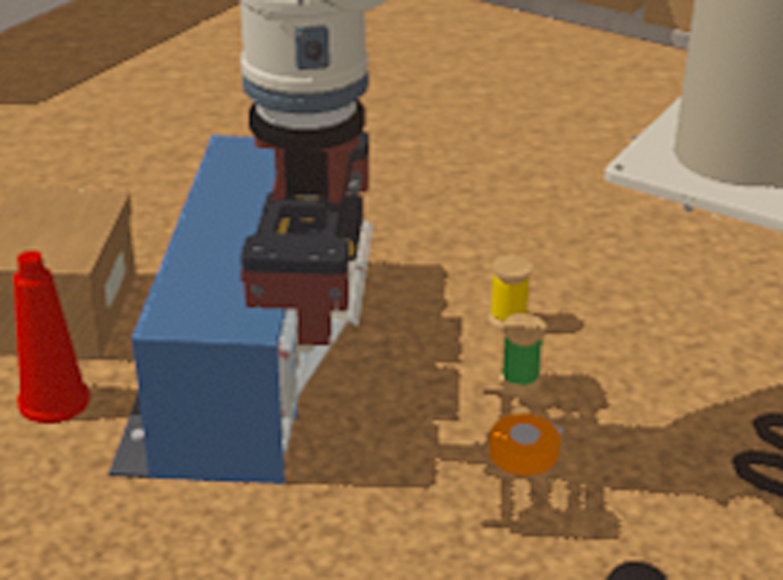

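The red bin at crop (290,390) now stands upright against the housing. Contact came at x = -69 mm, exactly where a shut lip should be. The other two get the same push.

```bash
python3 - <<'E'
from h import *
back(.114)
for y in(.038,-.038): push(y,quat()); back(y)
move_pose([.3,.35,.3],quat()); 
a=cv2.resize(read_camera("scene")[130:280,150:350,::-1],None,fx=3,fy=3,interpolation=2)
b=cv2.resize(read_camera("top")[100:290,200:460,::-1],None,fx=3,fy=3,interpolation=2)
cv2.imwrite("pics/s2.png",a);cv2.imwrite("pics/t2.png",b); print(get_time())
E
```

```text
11.07 0.5 False [ 0.01  0.29 -0.99] x -0.1074 z 0.0752
11.42 0.4 False [ 0.05  0.13 -0.29] x -0.1007 z 0.0829
11.76 0.3 False [-0.42 -0.19 -0.28] x -0.0935 z 0.0894
12.1 0.2 False [0.1  0.7  0.22] x -0.0857 z 0.0951
12.44 0.1 False [ 0.16 -1.08  0.06] x -0.0774 z 0.1001
12.72 0.03 False [ 0.34 -0.02  0.53] x -0.0713 z 0.103
12.93 -0.06 True [-4.21  1.67  1.83] x -0.0689 z 0.1026
16.27 0.5 False [-0.39 -0.08 -0.41] x -0.1074 z 0.0752
16.61 0.4 False [-0.7   0.2  -0.34] x -0.1007 z 0.0829
16.95 0.3 False [-0.54  0.5  -0.12] x -0.0935 z 0.0894
17.29 0.2 False [-0.28 -0.47 -0.2 ] x -0.0857 z 0.0951
17.63 0.1 False [0.13 0.08 1.3 ] x -0.0774 z 0.1
17.92 0.03 False [-0.5  -0.52  1.01] x -0.0713 z 0.103
18.12 -0.06 True [-3.16  1.49  1.49] x -0.0689 z 0.1026
21.425
```

View pics/s2.png

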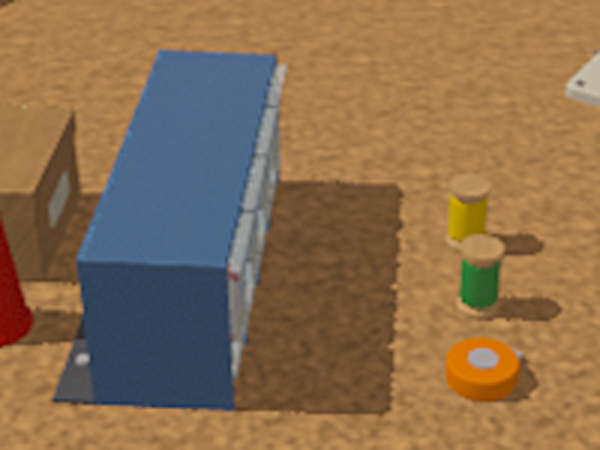

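View pics/t2.png

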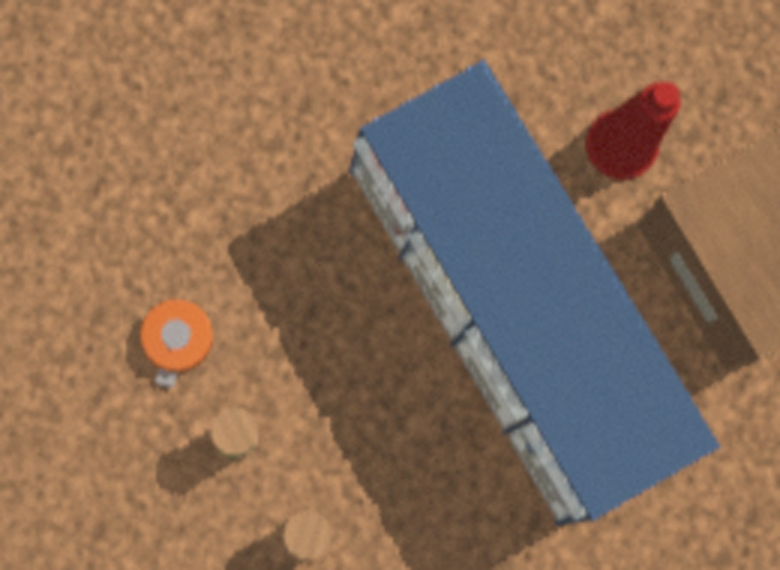

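All four lips line up flush in a straight row, from (355,150) to (575,515) in the top crop. The spools and tape haven't moved, and the arm is clear.

```bash
python3 -c "
from station import *
print(job_done())"
```

```text
the job is handed in; nothing more can be done
None
```

The red, bells and eyes bins are pushed fully shut and the blue one is still shut. The last pictures show the spools, tape, cone and carton in place (bowl, shears and doll not re-checked), and the job was handed in at about 21 s; no verdict came back.

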